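# Load the slide warmer and lock its setting

## Robot

A 6-joint arm with a two-finger parallel gripper is mounted at the origin on the work surface. World frame = base frame: x ahead of the robot, y to its left, z up, the work surface at z = 0. Lengths are in m, angles in rad, forces in N, time in s.
With the tool pointing down it reaches from about 0.375 to 0.975 m from the base axis. Payload 3.8 kg.
Tool frame: the origin (TCP) lies midway between the tips of the shut fingers; the grasp point (between the pads) lies 19 mm behind it; z points along the fingers, y is the line along which they close (so a half turn about z gives the same grasp; the last joint's range is limited). The gripper opens to 88 mm and grips with 3 to 60 N. Pads are 18 mm wide; open, the fingers measure 123 mm over their backs; the gripper's body (75 mm by 187 mm) begins 45 mm behind the grasp point.
Start: joints at [-1.268, 0.264, 1.604, -0, 1.274, -0.037], TCP at [0.225, -0.636, 0.239] pointing down, gripper open.
Joint ranges: [-2.63, 2.63], [-0.94, 2.18], [0.31, 2.57], [-1.31, 4.45], [0, 2.66], [-2.55, 2.55]. Speed limits (rad/s): [2.57, 2.57, 3.14, 3.14, 3.14, 3.14].

## Interface

Orientations are given as a rotation vector (axis times angle).
In Python, from cell import manip, inverse_kinematics, cams, order gives the robot as it stands. Calls block until the motion is done:
- manip.move_pose(position, orientation): joint-space move of the TCP to a pose.
- manip.move_linear(position, rate=0.15, rot=None): straight line of the TCP; rot=None keeps the orientation; rate is the mean speed in m/s.
- manip.set_joints(angles): joint-space move.
- manip.set_gripper(opening, force=None): finger opening in m; force is the grip in N (None keeps the last); returns when the fingers have stopped.
- manip.dwell(seconds).
- inverse_kinematics(position, orientation): joint angles nearest the present ones, or None.
- manip.state(): the state.
- cams.capture(name): name is "side" or "top"; returns a dict with "image" (384x512x3 uint8, blue, green, red), "z_map" (384x512 float32, m along the optical axis (not along the pixel's ray), 0 where there is no reading), "intrinsics" (3x3 intrinsics, pixels), "k1" (the pictures are not rectified: a ray, as slopes to the right and down, at radius r is drawn at 1 + k1 r^2 times it, then the intrinsics apply), "position" and "orientation" of the camera in the world. Camera axes: x right, y down, z forward; pixel columns grow to the right and rows downward; lengths in m; the calibration is good to about 2 mm. A picture is of the moment at which its call begins.
A pose or a line that the arm cannot do raises manip.IKError and nothing moves.
- order.close_job(): hands the job in; it is judged then, once.
The state is a dict: "clock": time; "joint_pos": joint angles; "joint_velocities": joint speeds; "tau": joint torques, N m; "tool_pos": TCP position; "tcp_rot": TCP orientation; "contact_force": force on the tool from outside, world axes, zero at the start; "moment": the same for the moment, N m; "gripper_width": finger opening in m; "grasp_force": force on a finger pad.
Only numpy, scipy, OpenCV 4.12 (cv2) and the standard library are available. Lean on these libraries where they do the work, as an engineer would, in place of code of your own. Each camera call takes 0.05 s, during which the arm holds its last target. There are 200 camera calls.

## Task

Slide the spatula under each slide tray on the bench, lift it level and set it down fully on the dark heated plate of the slide warmer (side by side, not stacked, clean trays: never touch them with the fingers or tip them). Once all the trays are on, turn the warmer's knob so that its white pointer line points at the black mark on the dial, and then slide the metal guard fully over the knob. Finish with the spatula lying flat with its blade on the grey mat and the trays still all on the plate, and do not disturb the tube rack, bottle and beaker.

Things in the scene. Friction and masses are not known exactly. Their poses are not given: they have to be found in the camera images.
- tray1: square aluminium slide tray, 84 x 84 mm, plate 4 mm thick with its top at 18 mm (low rim to 22 mm), on four corner feet 12 x 12 x 14 mm: below the plate a gap 14 mm high and 60 mm wide, open on all four sides. Carries glass slides. Origin: centre of its underside at the feet's soles; x, y along its edges. 110 g. Two or three trays are present; an absent one reads None
- tray2: square aluminium slide tray, 84 x 84 mm, plate 4 mm thick with its top at 18 mm (low rim to 22 mm), on four corner feet 12 x 12 x 14 mm: below the plate a gap 14 mm high and 60 mm wide, open on all four sides. Carries glass slides. Origin: centre of its underside at the feet's soles; x, y along its edges. 110 g. Two or three trays are present; an absent one reads None
- tray3: square aluminium slide tray, 84 x 84 mm, plate 4 mm thick with its top at 18 mm (low rim to 22 mm), on four corner feet 12 x 12 x 14 mm: below the plate a gap 14 mm high and 60 mm wide, open on all four sides. Carries glass slides. Origin: centre of its underside at the feet's soles; x, y along its edges. 110 g. Two or three trays are present; an absent one reads None
- spatula: offset spatula standing on its blade: steel blade 90 (x) x 46 (y) x 3 mm, thin neck rising at its rear (x = -40 to -55 mm), level grey handle 18 mm wide, 28 mm high, from x = -50 to -150 mm, its centre line 55 mm above the blade's underside. Origin: centre of the blade's underside; x towards the blade's front edge, z up. 180 g
- spatula_grip (a point): where to grip the spatula's handle (pinch across its 18 mm width, from above): 80 mm behind the blade's centre and 55 mm above the blade's underside
- mat: grey parking mat for the spatula, fixed, 240 (along x) x 110 (along y) x 3 mm. Origin: centre of its underside
- warmer: slide warmer, fixed: low white casing 170 (x) x 474 (y) mm. Its +y part carries the dark heated plate, 50 mm above the bench; its -y part (124 mm wide) is a control ledge 30 mm above the bench with knob and guard. Origin: centre of the underside. Lips round the plate stand 6 mm above it at the back (+x) and both sides, only 3.5 mm at the front (-x, towards the robot)
- plate (a point): centre of the heated plate's top surface, at its surface; axes as the warmer's. The free plate inside the lips measures 160 (along x) x 340 (along y) mm
- knob (a joint): knob angle in rad, 0 to 2.4, grows clockwise seen from above; turns with slight friction. Black bar-shaped knob on the control ledge: the bar is 50 mm long, 14 mm wide, 26 mm high, its top 67 mm above the bench
- knob_grip (a point): on the knob's axis, in the middle of the bar's height (58 mm above the bench); its x axis lies along the bar and turns with it
- knob_pointer (a point): end of the white pointer line on the knob's top, 24 mm from the axis on the knob's own -x side; x axis along the bar
- dial_mark (a point): the black mark on the round aluminium dial disc (104 mm across) round the knob, 45 mm from the knob's axis; its x axis runs from the mark to the knob's axis. The knob is set when pointer and mark lie on the same ray from the axis
- guard (a joint): travel of the sliding guard in m: 0 = parked clear of the knob on its +x side, 0.09 = fully over the knob (against its stop). It slides along the warmer's -x direction with about 2 N of friction
- guard_grip (a point): grip fin on top of the aluminium guard (hood 56 x 72 mm, 46 mm high): fin 40 mm along x (sliding direction), 12 mm thick across, 26 mm high, its top 102 mm above the bench. The point is the fin's middle, 90 mm above the bench
- tube_rack: bystander: orange rack with capped tubes, 70 x 120 x 104 mm, origin under its centre. Leave alone
- reagent_bottle: bystander: jar 76 mm across, 150 mm high, origin under its centre. Leave alone
- beaker: bystander: glass beaker 80 mm across, 90 mm high, origin under its centre. Leave alone

How it is judged:
By the outcome, as a careful person would: the job done as asked, in the order asked, and still so for the second after the job is handed in, with the robot touching nothing.
Of tray1, tray2, tray3 only 2 to 3 are there at a start; the rules pass over those that are not, and their reading is None.
At some moment in a run one of tray1, tray2, tray3 may be knocked a few centimetres aside while the robot is not near it.
It also fails if it takes over 210 s, if anything falls off the work surface, if the arm or the gripper's body presses on something with over 40 N, if the wrist force passes 120 N, or if a joint passes its speed limit or range.

## Working session

There is one attempt and no reset: what is moved stays moved. The work goes in short steps, each a Python script; the robot and the scene stay as the last script left them, time stands still between calls to the robot, and variables do not carry over. Pictures are saved under pics/ and viewed, at most 14 in all, crops included, and the job is handed in when it is done.

```bash
ls; mkdir -p pics; python3 - <<'E'
from cell import manip,cams
import cv2,numpy as np
for n in ("top","side"):
    c=cams.capture(n); cv2.imwrite(f"pics/{n}0.png",c["image"]); np.savez(f"{n}0.npz",**c)
    print(n,c["intrinsics"],c["k1"],c["position"],c["orientation"],(c["z_map"]>0).mean())
s=manip.state();print(s["clock"],s["tool_pos"],s["tcp_rot"],s["gripper_width"])
E
```

```text
pics
top [[416.17103424   0.         256.64899027]
 [  0.         416.17103424 192.26757627]
 [  0.           0.           1.        ]] -0.15291107166152698 [ 0.36987151 -0.06117702  1.22792221] [-2.11145158  2.12110741 -0.17833198] 0.9960835774739584
side [[405.28499197   0.         254.30701408]
 [  0.         405.28499197 194.49044061]
 [  0.           0.           1.        ]] -0.008278627664558365 [0.28666911 0.86572832 0.83147156] [-0.48879215  2.65470809 -1.30658819] 0.9959208170572916
0.1 [ 0.22476679 -0.63581169  0.23753634] [-3.09441614e+00 -5.30835782e-01  4.22218341e-04] 0.0881673859628268
```

View pics/top0.png

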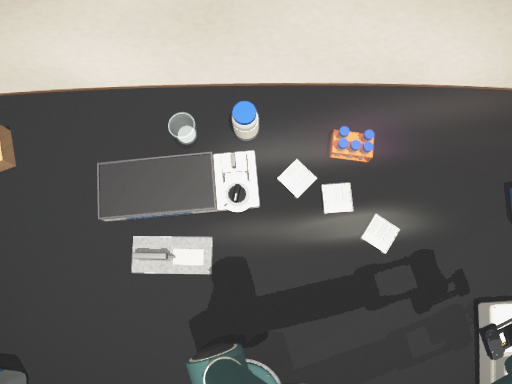

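View pics/side0.png

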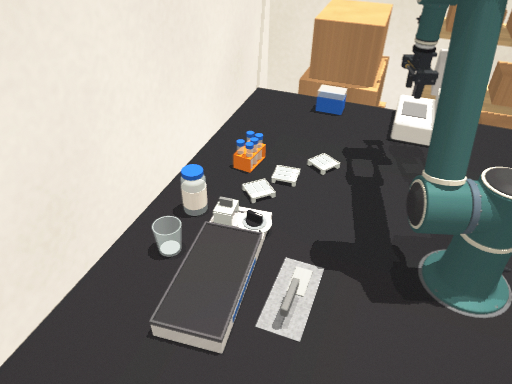

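Three trays (top view: about (297,179), (337,198), (381,233)). The warmer is at the left, with the plate centred near (157,186), the knob near (237,194) and the guard near (235,160). The spatula blade is at (188,257), with its handle towards the left.

```bash
cat > h.py <<'E'
import cv2,numpy as np
from scipy.spatial.transform import Rotation as R
def rays(c,px):
    u=cv2.undistortPoints(np.float64(px).reshape(-1,1,2),c["intrinsics"],np.array([float(c["k1"]),0,0,0])).reshape(-1,2)
    return np.c_[u,np.ones(len(u))]@R.from_rotvec(c["orientation"]).as_matrix().T
def onplane(c,px,z):
    d=rays(c,px); p=np.asarray(c["position"]); return p+d*((z-p[2])/d[:,2])[:,None]
def cloud(c):
    h,w=c["z_map"].shape; g=np.stack(np.meshgrid(np.arange(w),np.arange(h)),-1)
    d=rays(c,g.reshape(-1,2)).reshape(h,w,3); P=np.asarray(c["position"])+d*c["z_map"][...,None]
    P[c["z_map"]<=0]=np.nan; return P
def tri(ca,pa,cb,pb):
    da,db=rays(ca,[pa])[0],rays(cb,[pb])[0]; A,B=np.asarray(ca["position"]),np.asarray(cb["position"])
    s=np.linalg.lstsq(np.c_[da,-db],B-A,rcond=None)[0]; return (A+s[0]*da+B+s[1]*db)/2, np.linalg.norm(A+s[0]*da-B-s[1]*db)
def rect(xy):
    (cx,cy),(w,h),a=cv2.minAreaRect(np.float32(xy*1000).reshape(-1,1,2)); return np.array([cx,cy])/1000,(round(w),round(h)),a
def comps(m,amin):
    n,l,s,ce=cv2.connectedComponentsWithStats(m.astype(np.uint8)); return [(l==i,s[i],ce[i]) for i in range(1,n) if s[i,4]>=amin]
def trays(c,zlo=.012,zhi=.03,box=None):
    P=cloud(c); im=c["image"].min(-1); m=(im>110)&(P[...,2]>zlo)&(P[...,2]<zhi)
    if box is not None: m&=(P[...,0]>box[0])&(P[...,0]<box[1])&(P[...,1]>box[2])&(P[...,1]<box[3])
    return [(*rect(P[k][:,:2]),np.nanmedian(P[k][:,2]),s[4],ce) for k,s,ce in comps(m,150)]
E
python3 - <<'E'
from h import *
C={n:dict(np.load(f"{n}0.npz")) for n in("top","side")}
np.set_printoptions(precision=4,suppress=True)
for n,c in C.items():
    P=cloud(c); im=c["image"]; hsv=cv2.cvtColor(im,cv2.COLOR_BGR2HSV)
    tab=(P[...,2]<.01)&(abs(P[...,0]-.5)<.25)&(abs(P[...,1])<.5); print(n,"table z",np.nanmedian(P[tab][:,2]),np.nanstd(P[tab][:,2]))
    for t in trays(c): print(" tray",t)
    # mat
    m=(im.min(-1)>80)&(abs(P[...,2]-.003)<.01)&(P[...,1]>.0)&(P[...,0]<.5)&(P[...,0]>.2)
    for k,s,ce in comps(m,150): print(" mat/blade",rect(P[k][:,:2]),np.nanmedian(P[k][:,2]),s,im[k].mean(0))
    m=(P[...,2]>.055)&(P[...,2]<.09)&(P[...,1]>.05)&(P[...,1]<.45)&(P[...,0]<.5)&(P[...,0]>.25)
    for k,s,ce in comps(m,20): print(" handle",rect(P[k][:,:2]),np.nanmedian(P[k][:,2]),s,ce,cv2.fitLine(np.float32(P[k][:,:2]),2,0,.01,.01).ravel())
    m=(abs(P[...,2]-.05)<.01)&(im.max(-1)<110)&(P[...,1]>.0)&(P[...,0]>.4)
    for k,s,ce in comps(m,500): print(" plate",rect(P[k][:,:2]),np.nanmedian(P[k][:,2]),s,ce)
    m=(P[...,2]>.02)&(P[...,2]<.2)&(P[...,0]>.3)&(P[...,0]<.9)&(abs(P[...,1])<.6)
    for k,s,ce in comps(m,150): print(" obj",rect(P[k][:,:2]),np.nanmax(P[k][:,2]),s,ce)
a=cv2.resize(C["top"]["image"][145:215,205:265],None,fx=9,fy=8.5,interpolation=cv2.INTER_CUBIC)[:590]
cv2.imwrite("pics/knobtop.png",cv2.resize(C["top"]["image"][145:215,205:275],(590,590),interpolation=cv2.INTER_CUBIC))
cv2.imwrite("pics/spside.png",cv2.resize(C["side"]["image"][190:340,200:340],(560,600),interpolation=cv2.INTER_CUBIC))
E
```

```text
top table z -0.00041726337907388444 0.002593134988033843
 tray (array([1.2785, 0.645 ]), (525, 13), 89.95394897460938, np.float64(0.020437069688872267), np.int32(377), array([60.8647,  5.2626]))
 tray (array([ 1.2776, -0.8379]), (11, 256), 0.510590672492981, np.float64(0.019939597348565652), np.int32(181), array([482.4254,   2.4862]))
 tray (array([0.6534, 0.024 ]), (131, 125), 4.91471529006958, np.float64(0.028144575471683253), np.int32(468), array([234.844 , 172.2009]))
 tray (array([ 0.6394, -0.1592]), (83, 86), 44.744361877441406, np.float64(0.01843659976098655), np.int32(792), array([296.4747, 178.0404]))
 tray (array([ 0.5789, -0.2773]), (85, 84), 4.297842979431152, np.float64(0.01844270183696417), np.int32(801), array([336.6529, 197.9813]))
 tray (array([ 0.473, -0.403]), (85, 88), 56.243812561035156, np.float64(0.0185002794137058), np.int32(830), array([380.1711, 233.2578]))
 mat/blade (array([0.4815, 0.0394]), (78, 36), 89.9541244506836) -0.0004932643675062964 [217 226  27  13 222] [82.8649 84.9505 86.2162]
 mat/blade (array([0.4135, 0.2147]), (112, 246), 0.25253355503082275
[... 2272 characters left out ...]
641) 0.04938854052988184 [ 152  221  109  116 6844] [208.6476 280.0248]
 obj (array([ 0.7364, -0.3248]), (128, 74), 82.32291412353516) 0.10752724319680007 [233 131  33  38 772] [249.0142 149.1606]
 obj (array([ 0.798 , -0.0039]), (73, 75), 63.36334228515625) 0.15267070421034024 [ 181  164   27   48 1075] [193.4958 187.3888]
 obj (array([0.6173, 0.1961]), (179, 479), 3.6161420345306396) 0.10355643040582807 [ 149  196  123  153 9850] [212.7312 275.6939]
 obj (array([0.7848, 0.178 ]), (78, 82), 30.238040924072266) 0.09198604863395932 [152 216  30  36 891] [167.5511 232.954 ]
 obj (array([0.4096, 0.263 ]), (101, 18), 88.93305969238281) 0.0751076878763638 [280 278  20  39 348] [289.2931 297.0862]
```

View pics/knobtop.png

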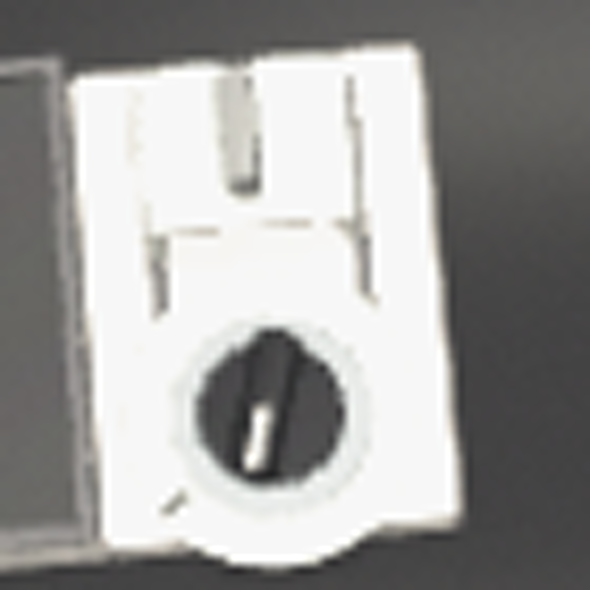

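View pics/spside.png

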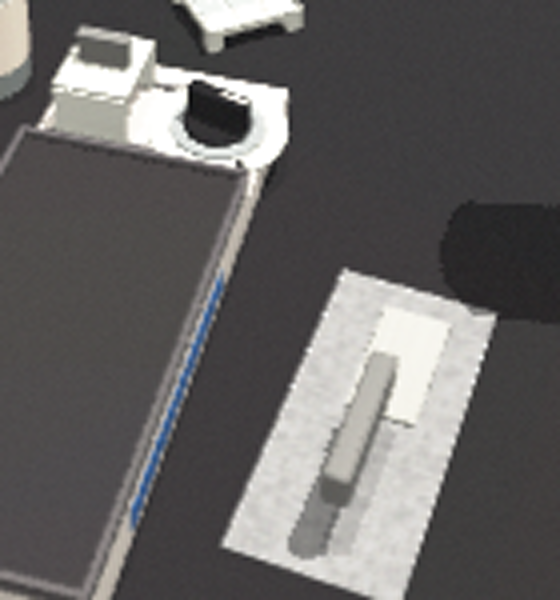

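The top crop shows the knob bar nearly along x, with its pointer end at crop (255,470), which is px (235,200.7). The black mark is at crop (175,502), px (225.6,204.3), and the guard fin is at crop (240,135). The side crop shows the spatula standing on its blade on the mat, with the handle towards the camera.

All three trays agree to about 1 mm between the views. I'll pick the spatula up and re-grip it half a turn round, because of joint 6's range.

```bash
cat > a.py <<'E'
from h import *
from cell import manip,cams,inverse_kinematics,order
np.set_printoptions(precision=4,suppress=True)
def down(psi):
    c,s=np.cos(psi),np.sin(psi); return R.from_matrix(np.array([[c,s,0],[s,-c,0],[0,0,-1]])).as_rotvec()
GL,GZ=.080,.036          # TCP behind / above blade centre underside
def spat(xy,zb,deg,flip=False):   # TCP pose for blade centre xy, blade underside zb, yaw deg
    a=np.radians(deg); d=np.array([np.cos(a),np.sin(a)]); p=np.asarray(xy)-GL*d
    return np.r_[p,zb+GZ],down(a+np.pi*flip)
def lin(pose,rate=.15): manip.move_linear(pose[0],rate=rate,rot=pose[1])
def st(msg=""):
    s=manip.state(); print(msg,"t",round(s["clock"],2),s["tool_pos"],"w",round(s["gripper_width"],4),"F",s["contact_force"],"g",s["grasp_force"],"q6",round(s["joint_pos"][5],2))
def snap(name=None):
    C={n:cams.capture(n) for n in("top","side")}
    if name:
        for n in C: cv2.imwrite(f"pics/{name}_{n}.png",C[n]["image"])
    return C
E
python3 - <<'E'
from a import *
# feasibility
for n,p in dict(pick=spat((.4095,.1635),.003,-90,True),turn=spat((.4095,.1635),.003,-115,True),re=spat((.4095,.1635),.003,-115)).items(): print(n,inverse_kinematics(*p))
for n,(c,a) in dict(t1=((.6395,-.1597),45),t2=((.5795,-.2773),4.3),t3=((.473,-.403),-34.2),t3b=((.473,-.403),55.8)).items():
    d=np.array([np.cos(np.radians(a)),np.sin(np.radians(a))])
    for o in(-.105,-.004): print(n,o,inverse_kinematics(*spat(np.array(c)+o*d,.005,a)))
p=spat((.4095,.1635),.003,-90,True)
up=lambda p,z:(np.r_[p[0][:2],p[0][2]+z],p[1])
manip.set_gripper(.06)
manip.move_pose(*up(p,.12)); st("above")
lin(p,.1); manip.set_gripper(0,55); st("grip")
lin(up(p,.03),.06); st("lift")
q=spat((.4095,.1635),.003,-115,True); lin(up(q,.03)); lin(up(q,.0005),.05); st("down"); manip.set_gripper(.05); lin(up(q,.1),.2); st("rel")
C=snap("sp")
c=C["top"]; P=cloud(c)
m=(P[...,2]>.055)&(P[...,2]<.09)&(P[...,1]>.1)&(P[...,1]<.4)&(P[...,0]<.5)&(P[...,0]>.35)
c=C["side"];P2=cloud(c)
m2=(P2[...,2]>.055)&(P2[...,2]<.08)&(P2[...,1]>.1)&(P2[...,1]<.4)&(P2[...,0]<.49)&(P2[...,0]>.35)
for PP,mm in((P,m),(P2,m2)):
    for k,s,ce in comps(mm,30): print(rect(PP[k][:,:2]),np.nanmedian(PP[k][:,2]),s)
E
```

```text
pick [ 0.4842  0.112   2.1952 -0.      0.8344  0.4842]
turn [ 0.4396  0.1574  2.1424 -0.      0.8418  0.8759]
re [ 0.4396  0.1574  2.1424 -0.      0.8418 -2.2657]
t1 -0.105 [-0.5614  0.2946  1.9639 -0.      0.8831  0.224 ]
t1 -0.004 [-0.4013  0.3502  1.8877 -0.      0.9036  0.3841]
t2 -0.105 [-0.686   0.1342  2.165   0.      0.8425  0.8098]
t2 -0.004 [-0.5632  0.2705  1.9959  0.      0.8752  0.9325]
t3 -0.105 [-0.8084  0.038   2.2712  0.      0.8324  1.3593]
t3 -0.004 [-0.7689  0.2154  2.0668  0.      0.8595  1.3988]
t3b -0.105 [-1.0222  0.4262  1.779  -0.      0.9364 -0.4253]
t3b -0.004 [-0.8765  0.3759  1.8516 -0.      0.9141 -0.2796]
above t 3.84 [0.4099 0.2431 0.1591] w 0.0598 F [0.1288 0.1134 0.8898] g 0.0 q6 0.48
grip t 5.91 [0.4095 0.2435 0.039 ] w 0.0173 F [-0.9161  0.2528 -0.2096] g 54.964736849069595 q6 0.48
lift t 6.56 [0.4096 0.2436 0.0693] w 0.0175 F [-0.6888  0.3023 -2.3776] g 54.96474836021662 q6 0.48
down t 7.88 [0.4433 0.2359 0.0393] w 0.0175 F [-0.0466  0.5229 -0.9343] g 54.96495332568884 q6 0.88
rel t 9.18 [0.4428 0.2358 0.1384] w 0.05 F [ 0.1404 -0.2762 -0.4717] g 0.0 q6 0.88
(array([0.4395, 0.2277]), (43, 18), 64.00950622558594) 0.07077940048086684 [153 239  17  12 107]
(array([0.4519, 0.2535]), (100, 19), 64.8014907836914) 0.06986472972226887 [258 273  33  30 353]
```

```bash
cat >> a.py <<'E'
up=lambda p,z:(np.r_[p[0][:2],p[0][2]+z],p[1])
def find(box):
    C=snap(); out=[trays(c,box=box) for c in C.values()]
    return out
def zfit(xy,deg,lx,ly,zlo,zhi,off=0):   # plane of bright points in a rectangle round xy
    for n,c in snap().items():
        P=cloud(c); a=np.radians(deg); d=np.array([np.cos(a),np.sin(a)]); l=np.array([-d[1],d[0]]); v=P[...,:2]-np.asarray(xy)
        u,w=v@d,v@l; m=(abs(u)<lx)&(abs(w)<ly)&(P[...,2]>zlo)&(P[...,2]<zhi)
        if m.sum()<20: print(n,"few",m.sum()); continue
        k=np.linalg.lstsq(np.c_[u[m],w[m],np.ones(m.sum())],P[...,2][m],rcond=None)[0]
        print(n,"z",k[2],"pitch deg",np.degrees(k[0]),"roll",np.degrees(k[1]),"n",m.sum(), "uc,wc",u[m].mean(),w[m].mean(), rect(P[m][:,:2]))
def pick(c,deg,back=.004,start=.104,zb=.005):
    a=np.radians(deg); d=np.array([np.cos(a),np.sin(a)]); c=np.asarray(c)
    s=spat(c-start*d,zb,deg); e=spat(c-back*d,zb,deg)
    manip.move_pose(*up(s,.11)); lin(s,.15); st("at start")
    lin(e,.08); st("in"); lin(up(e,.02),.05); st("lifted")
    return e
E
python3 - <<'E'
from a import *
q=spat((.4096,.163),.003,-115)
manip.move_pose(*up(q,.09)); lin(q,.12); manip.set_gripper(0,58); st("grip")
lin(up(q,.12),.2)
o=find((.35,.8,-.6,-.09))
for v in o:
    for t in v: print(t)
b=(.44,-.20); p=spat(b,.12,0); manip.move_pose(*p); st("hold"); zfit(b,0,.04,.02,.1,.14)
E
```

```text
grip t 13.42 [0.4436 0.2356 0.0393] w 0.0177 F [-0.177   0.0454  1.7678] g 57.9690695554018 q6 -2.27
(array([ 0.591 , -0.2238]), (215, 110), 74.49088287353516, np.float64(0.018454008161487234), np.int32(1605), array([319.3277, 193.6486]))
(array([ 0.4725, -0.4023]), (86, 87), 55.458858489990234, np.float64(0.01855027276199883), np.int32(831), array([380.1961, 233.2238]))
(array([ 0.472 , -0.4015]), (93, 90), 56.29899215698242, np.float64(0.018033206518605183), np.int32(330), array([323.8364, 161.7788]))
(array([ 0.6339, -0.1658]), (54, 90), 18.775739669799805, np.float64(0.01812911662415645), np.int32(182), array([262.5165, 187.4011]))
hold t 17.02 [ 0.3601 -0.1998  0.156 ] w 0.0175 F [-0.3322  0.5646 -2.2841] g 57.96911593526602 q6 1.0
top z 0.12155176618725856 pitch deg -0.6839494182480422 roll 0.45931411095106883 n 291 uc,wc 0.013810472816599275 0.002967950933840905 (array([ 0.4453, -0.1995]), (38, 70), 88.74050903320312)
side z 0.12125630711609786 pitch deg -0.9040344478646825 roll -0.7719113953346326 n 187 uc,wc -0.0003289874700023485 0.0016171499434252136 (array([ 0.4399, -0.2   ]), (40, 79), 89.71343231201172)
```

```bash
python3 - <<'E'
from a import *
C=snap(); c=C["top"]; cv2.imwrite("pics/kn.png",cv2.resize(c["image"][130:270,270:430],(800,700),interpolation=cv2.INTER_CUBIC)[:590])
E
```

```text
(no output)
```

View pics/kn.png

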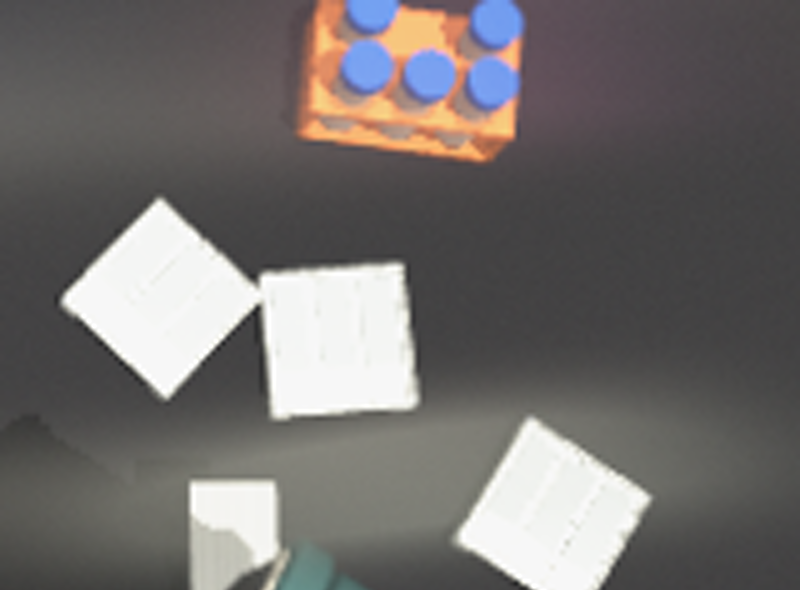

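T2 (crop (340,340)) has been knocked against T1's corner (crop (160,300)); T3 (crop (550,510)) is unmoved. I'll pick T3 first.

```bash
cat >> a.py <<'E'
WY=np.radians(5.1); XW=np.array([np.cos(WY),np.sin(WY)]); YW=np.array([-XW[1],XW[0]]); PC=np.array([.615,.2565])
def find2(near,rad=.09,zlo=.012,zhi=.03):
    for n,c in snap().items():
        P=cloud(c); m=(c["image"].min(-1)>110)&(P[...,2]>zlo)&(P[...,2]<zhi)&(np.hypot(*(P[...,:2]-near).transpose(2,0,1))<rad)
        m=cv2.erode(m.astype(np.uint8),np.ones((3,3)))
        for k,s,ce in comps(m,60): print(n,rect(P[k][:,:2]),np.nanmedian(P[k][:,2]),s[4])
def carry(s,deg0,c0):
    """from the lifted pick (blade pose c0) to above slot s on the plate"""
    h=spat(c0,.14,deg0); lin(h,.12)
    t=PC+s*YW-.004*XW; g=spat(t,.14,np.degrees(WY)); lin(g,.17); lin(spat(t,.085,np.degrees(WY)),.12); st("over slot")
    return t
def lay(s,zb=.0565):
    d=np.degrees(WY); t=PC+s*YW-.004*XW
    lin(spat(t,.066,d),.06); lin(spat(t,zb,d),.03); st("down")
    lin(spat(t-.125*XW,zb,d),.10); st("out"); lin(spat(t-.125*XW,.14,d),.2)
E
python3 - <<'E'
from a import *
c=np.array([.4727,-.4025]);deg=-34.2
pick(c,deg); zfit(c,deg,.035,.035,.03,.07)
d=np.array([np.cos(np.radians(deg)),np.sin(np.radians(deg))])
t=carry(.105,deg,c-.004*d)
zfit(t,5.1,.06,.06,.09,.13)
find2((.62,-.16)); find2((.6,-.25))
E
```

```text
at start t 18.61 [ 0.3213 -0.2993  0.0417] w 0.0174 F [-0.629  -0.6477 -1.6933] g 57.96901546418667 q6 1.36
in t 20.01 [ 0.4028 -0.3549  0.0409] w 0.0171 F [-0.4048  0.6453 -1.772 ] g 57.968969866633415 q6 1.4
lifted t 20.56 [ 0.4034 -0.3554  0.0614] w 0.0176 F [ 0.9682  0.4396 -2.9735] g 57.968932539224625 q6 1.4
top z 0.03186616246072461 pitch deg 0.13448381085431813 roll 2.0011354036295983 n 190 uc,wc 0.004549799025933632 0.01872709367740509 (array([ 0.482 , -0.3897]), (38, 68), 55.73612976074219)
side z 0.03165301566550946 pitch deg -0.6212986403930512 roll -0.6459775716439855 n 107 uc,wc 0.0005619599547618119 0.003374682514684939 (array([ 0.4745, -0.4002]), (63, 67), 59.245887756347656)
over slot t 26.75 [0.5221 0.3537 0.121 ] w 0.0173 F [ 0.0338 -0.0964 -2.9144] g 57.96892549842596 q6 2.04
top z 0.09238729804714017 pitch deg 0.2676087475014973 roll 0.1627774163002099 n 470 uc,wc 0.013107063595291495 -0.000501821189901384 (array([0.612 , 0.3606]), (77, 84), 4.842543125152588)
side z 0.0924370307256897 pitch deg 0.008984973420274498 roll 0.12846755775394086 n 779 uc,wc 0.01663194517611842 0.006971984836150998 (array([0.6054, 0.3605]), (92, 88), 6.472262382507324)
top (array([ 0.6033, -0.1879]), (98, 96), 48.06288528442383) 0.018206390884906165 661
side (array([ 0.6038, -0.1819]), (92, 97), 44.23845291137695) 0.01817181818051916 322
top (array([ 0.5888, -0.2425]), (162, 95), 76.44612121582031) 0.01822614605817341 1011
side (array([ 0.5864, -0.2422]), (163, 94), 76.33699035644531) 0.018000613539885302 450
```

```bash
python3 - <<'E'
from a import *
lay(.105)
C=snap()
for n,c in C.items():
    P=cloud(c); m=(c["image"].min(-1)>110)&(P[...,2]>.06)&(P[...,2]<.082)&(abs(P[...,0]-.6)<.1)&(abs(P[...,1]-.33)<.13)
    for k,s,ce in comps(m,60): print(n,rect(P[k][:,:2]),np.nanmedian(P[k][:,2]),s[4])
    P[...,2]; m=(c["image"].min(-1)>110)&(P[...,2]>.012)&(P[...,2]<.03)&(P[...,1]<-.08)&(P[...,1]>-.35)&(abs(P[...,0]-.6)<.13)
    m=cv2.erode(m.astype(np.uint8),np.ones((5,5)))
    for k,s,ce in comps(m,40): print(n,"bench",rect(P[k][:,:2]),s[4])
cv2.imwrite("pics/p1.png",np.vstack([C["top"]["image"][130:290,80:420],C["side"]["image"][140:350,100:440]]))
E
```

```text
down t 27.98 [0.522  0.3536 0.0925] w 0.0172 F [-0.6006  0.4275 -1.5219] g 57.96899288892746 q6 2.04
out t 29.38 [0.3982 0.3427 0.0927] w 0.0176 F [-0.2086 -0.0308 -1.633 ] g 57.96897478401661 q6 2.15
top (array([0.6075, 0.3611]), (87, 86), 4.64703893661499) 0.06852194001651812 826
top bench (array([ 0.6046, -0.1744]), (67, 69), 46.65102005004883) 424
top bench (array([ 0.5788, -0.2773]), (74, 72), 5.0158820152282715) 402
side (array([0.6087, 0.3616]), (86, 87), 5.788093090057373) 0.06844204855090485 1220
side bench (array([ 0.605 , -0.1774]), (73, 71), 45.636573791503906) 181
```

View pics/p1.png

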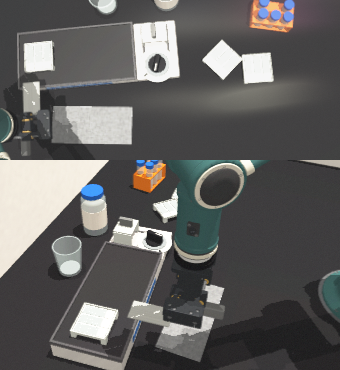

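T3 sits squarely on the plate (composite (40,56) and (95,320)). It was T1 that got knocked, to about (0.605,-0.176). T2 is next.

```bash
cat >> a.py <<'E'
def plate_trays():
    C=snap()
    for n,c in C.items():
        P=cloud(c); m=(c["image"].min(-1)>110)&(P[...,2]>.06)&(P[...,2]<.082)&((P[...,:2]-PC)@YW>-.175)&(abs(P[...,0]-.61)<.12)&(P[...,1]<.5)
        for k,s,ce in comps(m,100): print(n,rect(P[k][:,:2]),np.nanmedian(P[k][:,2]),s[4])
    return C
def bench():
    for n,c in snap().items():
        P=cloud(c); m=(c["image"].min(-1)>110)&(P[...,2]>.012)&(P[...,2]<.03)&(P[...,1]<-.06)&(P[...,1]>-.55)&(abs(P[...,0]-.57)<.17)
        m=cv2.erode(m.astype(np.uint8),np.ones((5,5)))
        for k,s,ce in comps(m,40): print(n,"bench",rect(P[k][:,:2]),s[4])
E
python3 - <<'E'
from a import *
c=np.array([.5792,-.2773]);deg=4.5
pick(c,deg); zfit(c,deg,.035,.035,.03,.07)
d=np.array([np.cos(np.radians(deg)),np.sin(np.radians(deg))])
t=carry(0,deg,c-.004*d)
zfit(t+.004*XW,5.1,.06,.06,.085,.13)
lay(0); plate_trays(); bench()
E
```

```text
at start t 33.2 [ 0.3965 -0.2921  0.0417] w 0.0173 F [-1.146  -0.2748 -1.7922] g 57.96907927840948 q6 0.81
in t 34.6 [ 0.4949 -0.2838  0.0409] w 0.0176 F [ 0.0799  0.2701 -1.9495] g 57.96908028423786 q6 0.93
lifted t 35.15 [ 0.4956 -0.284   0.0615] w 0.0172 F [-0.5578 -0.4609 -2.8123] g 57.96908028423786 q6 0.93
top z 0.03226686121252865 pitch deg -0.48111435388569346 roll 0.4084328441086866 n 289 uc,wc 0.004118123094326472 0.01054880618334471 (array([ 0.5789, -0.2739]), (70, 63), 3.3093578815460205)
side z 0.03171607764321715 pitch deg -0.019783303093846523 roll -0.14613378340681693 n 138 uc,wc -0.0013158715036379577 0.001347536951042386 (array([ 0.5793, -0.2774]), (69, 69), 3.9939510822296143)
over slot t 40.26 [0.5315 0.2491 0.121 ] w 0.0173 F [-0.858   0.39   -3.5067] g 57.96910721808672 q6 1.88
top z 0.09120506564788139 pitch deg -0.011582881096980512 roll -0.3885846580174966 n 668 uc,wc 0.009394807558467236 -0.0056592638266307355 (array([0.6121, 0.2527]), (95, 83), 5.3677449226379395)
side z 0.09179311558179677 pitch deg 0.7043558705954869 roll 0.19542014717687783 n 782 uc,wc 0.007565812888377498 0.00683915947087241 (array([0.6136, 0.255 ]), (94, 88), 3.9207468032836914)
down t 41.29 [0.5314 0.249  0.0925] w 0.0171 F [-0.0488  0.1336 -1.9083] g 57.969040274620056 q6 1.88
out t 42.69 [0.4075 0.2381 0.0927] w 0.0171 F [-0.2496  0.3894 -2.1824] g 57.96890560537577 q6 1.96
top (array([0.6172, 0.2551]), (86, 85), 4.689695835113525) 0.06846026199641786 841
top (array([0.6082, 0.3614]), (86, 86), 5.388506889343262) 0.06838174818948506 828
side (array([0.618 , 0.2553]), (85, 87), 4.233310222625732) 0.06834990172813571 961
side (array([0.6089, 0.3609]), (85, 87), 5.308975696563721) 0.06835848966377861 1222
top bench (array([ 0.6052, -0.1739]), (67, 70), 46.94498062133789) 416
side bench (array([ 0.6067, -0.1764]), (66, 73), 45.164756774902344) 185
```

```bash
python3 - <<'E'
from a import *
v=[trays(c,box=(.5,.72,-.26,-.075)) for c in snap().values()]
for w in v: print(w)
t=[max(w,key=lambda r:r[3]) for w in v]; assert all(abs(r[1][0]-86)<9 and abs(r[1][1]-86)<9 for r in t)
c=(t[0][0]+t[1][0])/2; deg=(t[0][2]+t[1][2])/2; print(c,deg); assert abs(t[0][2]-t[1][2])<4 and 40<deg<52
pick(c,deg); zfit(c,deg,.035,.035,.03,.07)
d=np.array([np.cos(np.radians(deg)),np.sin(np.radians(deg))])
t=carry(-.105,deg,c-.004*d)
zfit(t+.004*XW,5.1,.06,.06,.085,.13)
lay(-.105); plate_trays()
E
```

```text
[(array([ 0.6048, -0.1745]), (85, 85), 46.016178131103516, np.float64(0.018386625168441695), np.int32(803), array([301.9714, 189.406 ]))]
[(array([ 0.6061, -0.1741]), (86, 89), 45.9910774230957, np.float64(0.018211317111720138), np.int32(440), array([269.6068, 188.3977]))]
[ 0.6055 -0.1743] 46.00362777709961
at start t 46.42 [ 0.4785 -0.3071  0.0418] w 0.0171 F [ 1.1789 -0.9909 -1.7463] g 57.968996688723564 q6 0.15
in t 47.83 [ 0.5468 -0.235   0.041 ] w 0.017 F [ 0.5087  0.8352 -2.6776] g 57.9690707847476 q6 0.32
lifted t 48.38 [ 0.5473 -0.2349  0.0614] w 0.0176 F [ 1.2076  0.3176 -2.999 ] g 57.969187907874584 q6 0.32
top z 0.032474330174767994 pitch deg 0.09767899136806048 roll 0.1526425675597904 n 391 uc,wc 0.0012973893636447533 0.0020482040659855535 (array([ 0.6056, -0.1742]), (69, 69), 45.138729095458984)
side z 0.031674198590838025 pitch deg -0.949240447990882 roll 0.040048274492249396 n 190 uc,wc -0.0006605236971002117 0.0012367715708310693 (array([ 0.6057, -0.1742]), (69, 70), 46.08077621459961)
over slot t 52.58 [0.5409 0.1444 0.1211] w 0.0174 F [ 0.0697  0.1726 -2.9746] g 57
[... 401 characters left out ...]

down t 53.61 [0.5408 0.1445 0.0925] w 0.0176 F [-0.7796  0.5938 -1.8733] g 57.9690321162343 q6 1.7
out t 55.01 [0.4169 0.1335 0.0928] w 0.0174 F [-0.1145 -0.2944 -1.001 ] g 57.968912087380886 q6 1.73
top (array([0.6268, 0.1505]), (87, 83), 5.058541774749756) 0.06852843344859072 843
top (array([0.6171, 0.2548]), (86, 85), 4.546590328216553) 0.06852420337844656 842
top (array([0.6079, 0.3615]), (86, 86), 5.236616611480713) 0.06846455358513115 826
side (array([0.6277, 0.1497]), (85, 89), 4.84392786026001) 0.06833781249398213 774
side (array([0.6179, 0.2556]), (85, 88), 4.6671648025512695) 0.0683907019593949 963
side (array([0.6084, 0.3611]), (85, 88), 5.38447904586792) 0.06835156422067024 1217
```

```bash
python3 - <<'E'
from a import *
b=(.414,.245); q=spat(b,.003,90)
lin(up(q,.12),.2); lin(up(q,.02),.2); lin(up(q,.0005),.04); st("park"); manip.set_gripper(.05); lin(up(q,.12),.2)
manip.move_pose([.35,-.35,.25],down(0)); st()
C=snap(); np.savez("k.npz",**{n+k:v for n,c in C.items() for k,v in c.items()})
for n,c in C.items():
    P=cloud(c); im=c["image"]; g=im.max(-1); 
    near=(abs(P[...,0]-.6)<.09)&(abs(P[...,1]-.02)<.07)
    k=near&(P[...,2]>.06)&(P[...,2]<.075)
    for kk,s,ce in comps(k,15): print(n,"knobtop/hood",rect(P[kk][:,:2]),np.nanmedian(P[kk][:,2]),s[4],im[kk].mean())
    k=near&(P[...,2]>.09)&(P[...,2]<.115)
    for kk,s,ce in comps(k,8): print(n,"fin",rect(P[kk][:,:2]),np.nanmedian(P[kk][:,2]),s[4],ce)
    k=near&(P[...,2]>.07)&(P[...,2]<.09)
    for kk,s,ce in comps(k,8): print(n,"hood",rect(P[kk][:,:2]),np.nanmedian(P[kk][:,2]),s[4],ce)
    k=near&(g<90)&(P[...,2]>.025)&(P[...,2]<.075)
    for kk,s,ce in comps(k,3): print(n,"dark",rect(P[kk][:,:2]),np.nanmedian(P[kk][:,2]),s,ce)
a=C["top"]["image"][175:220,210:270]; b=C["side"]["image"][185:245,210:290]
cv2.imwrite("pics/kn2.png",np.hstack([cv2.resize(a,(400,300),interpolation=cv2.INTER_CUBIC),cv2.resize(b,(400,300),interpolation=cv2.INTER_CUBIC)]))
cv2.imwrite("pics/all2.png",np.hstack([C["top"]["image"][130:300,60:300],C["side"]["image"][170:340,120:360]]))
E
```

```text
park t 58.59 [0.4139 0.165  0.0394] w 0.017 F [-0.072   0.0456 -1.7199] g 57.97033220529556 q6 0.32
 t 61.89 [ 0.3503 -0.3492  0.2495] w 0.05 F [ 0.4478 -0.0928  0.1632] g 0.0 q6 0.73
top knobtop/hood (array([0.6667, 0.0537]), (44, 15), 0.6311682462692261) 0.07306302018888333 38 239.83333333333334
top knobtop/hood (array([0.6692, 0.0032]), (29, 36), 89.38655090332031) 0.07320262449731563 57 245.2748538011696
top knobtop/hood (array([0.66  , 0.0427]), (31, 12), 44.613033294677734) 0.07355117534364375 27 246.98765432098764
top knobtop/hood (array([0.589 , 0.0178]), (13, 50), 79.89845275878906) 0.06535078859033927 86 96.99612403100775
top fin (array([0.6719, 0.0244]), (34, 12), 0.7782513499259949) 0.10090934837716192 56 [232.7857 161.0536]
top hood (array([0.6694, 0.0249]), (44, 72), 3.98506236076355) 0.07537328232991036 312 [233.1923 164.3173]
top dark (array([0.5901, 0.0168]), (47, 46), 25.110965728759766) 0.04258725127566776 [229 184  17  18 192] [237.0104 192.7188]
side knobtop/hood (array([0.6548, 0.004 ]), (15, 36), 22.586580276489258) 0.07387375291006226 23 232.63768115942028
side knobtop/hood (array([0.6685, 0.0449]), (44, 36), 4.96013069152832) 0.07194544928291907 106 207.6069182389937
side knobtop/hood (array([0.589 , 0.0183]), (16, 50), 79.0938720703125) 0.06549764449706863 69 82.92753623188406
side fin (array([0.6733, 0.0248]), (33, 15), 5.38156270980835) 0.09946167564187225 62 [226.6452 199.7903]
side hood (array([0.67  , 0.0258]), (43, 72), 3.767810106277466) 0.07529021411123471 201 [227.7164 207.5473]
side dark (array([0.5912, 0.0273]), (31, 50), 74.82476043701172) 0.04766434858994362 [246 210  17  17 201] [253.1393 218.7562]
side dark (array([0.5754, 0.0843]), (47, 10), 0.04012271389365196) 0.050240610333259106 [243 230  17   7  53] [251.4717 232.9623]
```

View pics/kn2.png

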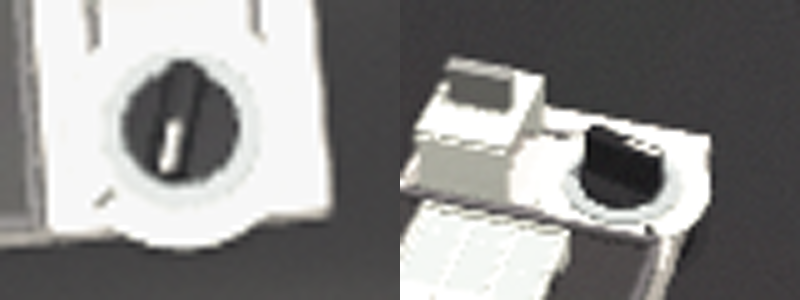

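View pics/all2.png

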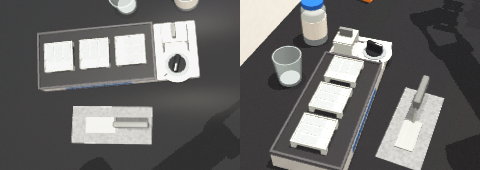

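The top crop shows the pointer's end at (167,165) and the mark at (105,197); in the side crop the mark is at (650,230). All three trays are on the plate and the spatula lies on the mat, blade at composite (100,125).

```bash
python3 - <<'E'
from h import *
np.set_printoptions(precision=4,suppress=True)
f=np.load("k.npz"); C={n:{k[len(n):]:f[k] for k in f.files if k.startswith(n)} for n in("top","side")}
ax={}; mk={}
for n,(u,v) in dict(top=(225.3,204.1),side=(259.6,230.6)).items():
    c=C[n]; g=c["image"].astype(float).mean(-1)
    y,x=np.mgrid[round(v)-3:round(v)+4,round(u)-3:round(u)+4] if n=="top" else np.mgrid[round(v)-1:round(v)+2,round(u)-2:round(u)+3]
    w=np.clip(190-g[y,x],0,None); print(n,g[y,x].round(),sep="\n"); p=np.array([(w*x).sum(),(w*y).sum()])/w.sum(); mk[n]=p
    print(p,onplane(c,[p],.031)[0])
print("tri",tri(C["top"],mk["top"],C["side"],mk["side"]))
c=C["top"];P=cloud(c);im=c["image"].min(-1)
# white pointer on knob top
m=(np.hypot(P[...,0]-.589,P[...,1]-.018)<.03)&(im>150)&(P[...,2]>.055)
for k,s,ce in comps(m,3): print("ptr",rect(P[k][:,:2]),P[k][:,:2].mean(0),s)
# dial disc: circle of the dark skirt and grey ring edges
m=(np.hypot(P[...,0]-.59,P[...,1]-.018)<.06)&(im<100)&(P[...,2]>.035)&(P[...,2]<.07)
k=max(comps(m,20),key=lambda r:r[1][4])[0]
print("skirt circle px",cv2.minEnclosingCircle(np.argwhere(k)[:,::-1].astype(np.float32)),[onplane(c,[cv2.minEnclosingCircle(np.argwhere(k)[:,::-1].astype(np.float32))[0]],z)[0] for z in(.041,.067)])
E
```

```text
top
[[247. 247. 247. 247. 247. 238. 231.]
 [247. 247. 247. 247. 247. 246. 238.]
 [247. 247. 247. 247. 196. 237. 244.]
 [247. 247. 247. 177. 164. 225. 247.]
 [247. 247. 184. 161. 245. 247. 247.]
 [247. 247. 233. 243. 247. 247. 247.]
 [247. 247. 247. 247. 247. 247. 247.]]
[225.267  204.4706] [0.5589 0.0511 0.031 ]
side
[[253.  80. 178. 255. 255.]
 [243.  87. 108. 228. 255.]
 [134. 133. 129. 135. 211.]]
[259.3878 231.1976] [0.5619 0.0494 0.031 ]
tri (array([0.5599, 0.0512, 0.0327]), np.float64(0.0026566604754966424))
ptr (array([0.5762, 0.0201]), (4, 21), 79.35786437988281) [0.5769 0.0201] [234 193   3   8  14]
skirt circle px ((236.87930297851562, 192.70689392089844), 8.778823852539062) [array([0.5917, 0.0167, 0.041 ]), array([0.5869, 0.015 , 0.067 ])]
```

```bash
cat >> a.py <<'E'
KX=np.array([.5893,.0178])
def ptr():
    C=snap()
    for n,c in C.items():
        P=cloud(c); im=c["image"]; near=np.hypot(P[...,0]-KX[0],P[...,1]-KX[1])<.035
        for kk,s,ce in comps(near&(P[...,2]>.06)&(P[...,2]<.075),15): print(n,"bar",rect(P[kk][:,:2]),s[4],np.degrees(np.arctan2(*cv2.fitLine(np.float32(P[kk][:,:2]),2,0,.01,.01).ravel()[1::-1])))
        for kk,s,ce in comps(near&(im.min(-1)>150)&(P[...,2]>.055),3):
            dd=P[kk][:,:2].mean(0)-KX; print(n,"ptr",rect(P[kk][:,:2]),s[4],"ray",np.degrees(np.arctan2(dd[1],dd[0])))
    return C
def turn(a0,a1):
    p0=(np.r_[KX,.047],down(np.radians(a0))); 
    manip.set_gripper(.04); manip.move_pose(*up(p0,.10)); lin(p0,.1); manip.set_gripper(0,20); st("grip")
    for a in np.linspace(a0,a1,4)[1:]: manip.move_pose(p0[0],down(np.radians(a)))
    manip.dwell(.3); st("turned"); manip.set_gripper(.04); lin((np.r_[KX,.16],down(np.radians(a1))),.15)
    manip.move_pose([.40,-.30,.22],down(0))
E
python3 - <<'E'
from a import *
ptr(); turn(169.5,131.6); C=ptr()
cv2.imwrite("pics/kn3.png",cv2.resize(C["top"]["image"][175:220,210:270],(600,450),interpolation=cv2.INTER_CUBIC))
E
```

```text
top bar (array([0.5893, 0.0178]), (14, 50), 79.24628448486328) 86 -9.952021
top ptr (array([0.576 , 0.0198]), (5, 21), 80.91805267333984) 14 ray 169.53956291387058
side bar (array([0.5897, 0.0182]), (18, 49), 75.67015838623047) 72 -9.768745
side ptr (array([0.5772, 0.0169]), (7, 21), 82.49852752685547) 12 ray 179.84732369371062
grip t 65.96 [0.5895 0.0176 0.0474] w 0.0141 F [-1.1704 -0.2473  2.1365] g 20.000225824769586 q6 -1.4
turned t 67.23 [0.5897 0.0179 0.0474] w 0.0139 F [-1.3323 -0.3077  6.0284] g 20.000525100622326 q6 -0.74
top bar (array([0.5889, 0.0176]), (14, 49), 41.88615798950195) 83 -47.28717
top ptr (array([0.5811, 0.0284]), (5, 18), 43.2553596496582) 13 ray 129.46829884162923
side bar (array([0.5886, 0.0189]), (15, 50), 43.81182098388672) 65 -47.975296
side ptr (array([0.5847, 0.0205]), (5, 29), 28.44034194946289) 11 ray 142.68983469085396
```

View pics/kn3.png

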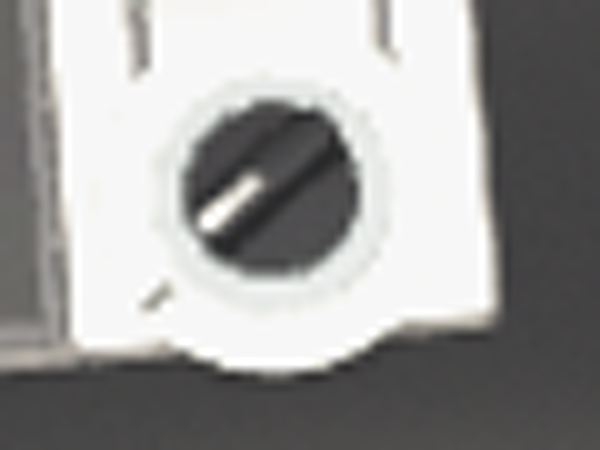

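The pointer is now at crop (207,222) to (262,182) and the mark at (157,296). By image slope they may not quite line up, so I'll check by projecting rays.

```bash
python3 - <<'E'
from a import *
c=snap()["top"]; Rm=R.from_rotvec(c["orientation"]).as_matrix()
def proj(X):
    rv=cv2.Rodrigues(Rm.T)[0]; t=-Rm.T@np.asarray(c["position"])
    return cv2.projectPoints(np.float64(X).reshape(-1,1,3),rv,t,c["intrinsics"],np.array([float(c["k1"]),0,0,0]))[0].reshape(-1,2)
cr=lambda p:((p-[210,175]+.5)*10-.5).round(1)
print("axis z .031 .041 .067",cr(proj([[*KX,z] for z in(.031,.041,.067)])))
for a in(125,128,131.6,135,138):
    u=np.array([np.cos(np.radians(a)),np.sin(np.radians(a))]); print(a,"mark",cr(proj([*(KX+.045*u),.031])),"ptr",cr(proj([[*(KX+r*u),.067] for r in(.004,.024)])).tolist())
im=c["image"].astype(float).mean(-1)
y,x=np.mgrid[200:209,220:231]; print(im[200:209,220:231].round().astype(int)); w=np.clip(240-im[y,x],0,None); w[(x>228)|(y<202)|(y>206)]=0; m=np.array([(w*x).sum(),(w*y).sum()])/w.sum(); M=onplane(c,[m],.031)[0]; print(m,cr(m),M,np.degrees(np.arctan2(M[1]-KX[1],M[0]-KX[0])),np.hypot(*(M[:2]-KX)))
print(im[188:202,226:246].round().astype(int))
E
```

```text
axis z .031 .041 .067 [[271.7 196. ]
 [269.5 189.8]
 [263.5 173.2]]
125 mark [[145.2 283.7]] ptr [[251.9, 181.2], [194.1, 221.3]]
128 mark [[149.9 290.1]] ptr [[252.4, 181.8], [196.7, 224.8]]
131.6 mark [[156.  297.4]] ptr [[252.9, 182.4], [200.0, 228.8]]
135 mark [[162.2 303.9]] ptr [[253.5, 183.0], [203.4, 232.3]]
138 mark [[168.  309.4]] ptr [[254.0, 183.5], [206.6, 235.3]]
[[245 247 247 247 247 247 247 236 232 233 182]
 [247 247 247 247 247 247 247 238 232 233 232]
 [247 247 247 247 247 247 247 246 237 230 232]
 [247 247 247 247 247 247 196 237 244 236 231]
 [247 247 247 247 247 176 165 225 247 247 243]
 [247 247 247 247 182 161 245 247 247 247 247]
 [247 247 247 247 233 243 247 247 247 247 247]
 [247 247 247 247 247 247 247 247 247 247 247]
 [247 247 247 247 247 244 245 247 247 247 247]]
[225.2824 204.2824] [157.3 297.3] [0.5594 0.0511 0.031 ] 131.9117430002454 0.044703193012794476
[[247 235 230 221 156  89  73  73  72  71  56  54  61  68  71  76  80  66
  215 231]
 [238 229 230 153  85  74  73  73  70  58  56  64  68  73  78  78  67  47
  120 227]
 [229 229 225 129  75  73  73 
[... 290 characters left out ...]
  76  76
   76  83]
 [231 231 125  67  54  62 159 213 225 128  74  50  43  54  73  77  77  78
   78  84]
 [232 232 131  58  91 201 242 218 117  76  53  45  57  76  76  77  79  78
   79  93]
 [230 231 147  94 219 247 229 118  73  49  45  57  75  79  78  79  80  79
   80 125]
 [229 231 187 136 247 230 123  68  46  43  57  76  78  80  80  79  78  81
   76 196]
 [234 230 231 168 121  93  66  46  47  58  76  79  78  80  81  80  79  78
  120 227]
 [243 233 232 232 127  54  44  44  68  79  79  79  81  80  80  80  78 111
  198 232]
 [247 236 232 233 182 110  65  62  77  80  80  80  80  80  80  82 112 201
  232 236]
 [247 238 232 233 232 201 152 124  91  79  78  77  78  98 100 142 204 232
  235 234]]
```

The projection puts the mark's ray at 131.9° and the bar at 131.9–132.7°, so they are aligned within 1°. Next is the guard.

```bash
python3 - <<'E'
from a import *
f=np.array([.6722,.0246]); o=down(WY); z=.082
manip.set_gripper(.04); manip.move_pose(np.r_[f,.19],o); lin((np.r_[f,z],o),.1); st("at fin"); manip.set_gripper(0,25); st("grip")
for s in (.045,.08,.086,.089,.091,.093,.095):
    lin((np.r_[f-s*XW,z],o),.05 if s<.085 else .02); st(f"s{s}")
    if np.dot(manip.state()["contact_force"][:2],XW)>9: break
manip.set_gripper(.04); st("rel"); p=manip.state()["tool_pos"]; lin((np.r_[p[:2],.19],o),.15)
manip.move_pose([.40,-.30,.25],down(0)); st()
C=plate_trays()
for n,c in C.items():
    P=cloud(c); near=(abs(P[...,0]-.62)<.12)&(abs(P[...,1]-.02)<.07)
    for nm,lo,hi in(("fin",.09,.115),("hood",.07,.09)):
        for kk,s,ce in comps(near&(P[...,2]>lo)&(P[...,2]<hi),8): print(n,nm,rect(P[kk][:,:2]),np.nanmedian(P[kk][:,2]),s[4])
cv2.imwrite("pics/end.png",np.hstack([C["top"]["image"][80:290,80:420],C["side"]["image"][150:360,110:450]]))
E
```

```text
at fin t 73.34 [0.673  0.0246 0.083 ] w 0.0398 F [ 0.0751  0.3929 -0.1139] g 0.0 q6 1.48
grip t 73.88 [0.6723 0.0247 0.0823] w 0.0117 F [-0.0505  0.1746  1.4679] g 25.00007287133485 q6 1.48
s0.045 t 74.92 [0.627  0.0206 0.0823] w 0.0118 F [-1.8992  0.6483  5.2549] g 25.00008520670235 q6 1.47
s0.08 t 75.78 [0.5912 0.0175 0.0822] w 0.012 F [-0.604   2.7889  6.3618] g 25.000109472312033 q6 1.47
s0.086 t 76.22 [0.5858 0.017  0.0823] w 0.0119 F [0.1168 2.3287 5.4935] g 25.000151437707245 q6 1.47
s0.089 t 76.53 [0.5855 0.0169 0.0823] w 0.0117 F [ 8.3571  4.2147 -0.6344] g 25.00004638452083 q6 1.47
s0.091 t 76.78 [0.5853 0.017  0.0823] w 0.0118 F [13.5017  3.9378 -5.4159] g 25.000182478688657 q6 1.47
rel t 77.36 [0.5812 0.0164 0.0818] w 0.0399 F [-0.2734  0.7505  0.0972] g 0.0 q6 1.47
 t 79.61 [ 0.4004 -0.2994  0.2495] w 0.0399 F [0.3525 0.603  0.3199] g 0.0 q6 0.88
top (array([0.6263, 0.1506]), (86, 83), 5.165860176086426) 0.0683963045584649 840
top (array([0.6173, 0.2545]), (86, 85), 3.7408173084259033) 0.06861062562464948 841
top (array([0.608 , 0.3618]), (87, 86), 5.316935062408447) 0.06838857093695128 824
side (array([0.6277, 0.1497]), (85, 90), 4.90252685546875) 0.06834891923608949 774
side (array([0.6179, 0.255 ]), (85, 89), 4.624172210693359) 0.06836164478081164 962
side (array([0.6087, 0.3611]), (86, 88), 5.649743556976318) 0.06836458798609624 1214
top fin (array([0.5888, 0.0181]), (39, 11), 2.0630416870117188) 0.10019127085407442 67
top hood (array([0.5893, 0.0179]), (57, 72), 5.348509788513184) 0.0750380742816541 421
side fin (array([0.5896, 0.0187]), (39, 14), 8.51094913482666) 0.09840304007552292 76
side hood (array([0.5899, 0.0192]), (57, 72), 6.400376796722412) 0.075401944505474 254
```

View pics/end.png

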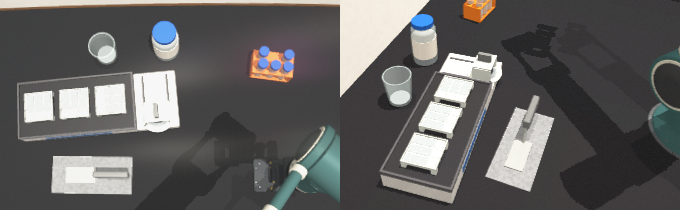

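The composite shows the guard over the knob at (155,110), against its stop and centred on the axis. The three trays are on the plate, the spatula's blade is on the mat at (80,175), and the bystanders are untouched.

```bash
python3 -c "
from cell import order; print(order.close_job())"
```

```text
the job is handed in; nothing more can be done
None
```

The job is handed in: all three trays lie level on the plate, the knob points at the mark (within about 1°), the guard is against its stop over the knob, the spatula is on the mat and the bystanders are untouched. It took about 80 s of the 210 s.

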